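# Fit the reamer into the citrus juicer

### The job

Get the juicer ready for the lemons: take the wooden reamer by its neck, find the hole in the top of the boss in the white dish by sliding the stem about on the boss under light pressure, and press the reamer straight down until its collar sits flush on the boss all round, then let go. Be gentle, the ceramic chips: never bear on the juicer with more than 60 N. Keep the reamer upright, and leave the lemon, the lime and the glass where they are.

Things in the scene. Friction and masses are not known exactly. Their poses are not given: they have to be found in the camera images.
- reamer_neck (a point): Loose light wooden citrus reamer, 110 mm tall, 0.1 to 0.16 kg, standing upright on its stem. Smooth round neck to grip: 28 mm in diameter, 42 to 84 mm above the stem's end; above it a ribbed cone, 29 mm wide at its foot. This point is on its axis, at mid-neck, 65 mm above the stem's end; z is the axis, up to the cone.
- stem_end (a point): Centre of the flat, square-cut lower end of the reamer's stem. The stem is plain, 24 mm in diameter and 35 mm long, up to the collar.
- collar (a point): Centre of the underside of the reamer's collar, 35 mm above the stem's end. The collar is 39 mm in diameter and 7 mm thick; the neck begins on top of it. Home, it rests on the boss.
- juicer: White ceramic juicer, fixed to the worktop: a shallow round dish 150 mm in diameter, rim 26 mm high, a loop handle 36 mm deep on its +x side, a small pouring lip on its -x side, and a round boss 56 mm in diameter, flat top 50 mm above the worktop, with a round blind hole. Origin under the centre of the dish.
- boss_top (a point): Point on the dish's axis, level with the boss's top. The hole (26.2 mm wide, 40 mm deep, no chamfer) is NOT centred here: its axis lies 2.5 to 5 mm away, in any direction, different each time and not reported. In it a cork puck, top 12 mm below the mouth, is pushed down by the stem and resists with about 6 N, so the reamer does not sink home by its weight.
- lemon: Yellow lemon, 71x53x51 mm, loose, lying on the worktop between the reamer and the juicer; origin at its underside. Leave it alone.
- lime: Green lime, 53x46x48 mm, loose, lying on the worktop between the reamer and the juicer; origin at its underside. Leave it alone.
- glass_a: Clear drinking glass, 81 mm wide, 93 mm tall, loose, standing behind the work; origin at the centre of its underside. Leave it alone.
There are look-alikes about, which are no part of the job. What is shaped like the part that bears reamer_neck but pink is not meant.

How it is judged:
By the outcome, as a careful person would: the job done as asked, in the order asked, and still so for the second after the job is handed in, with the robot touching nothing.
It also fails if it takes over 72 s, if anything falls off the work surface, if the arm or the gripper's body presses on something with over 40 N, if the wrist force passes 120 N, or if a joint passes its speed limit or range.

### The arm

A 6-joint arm with a two-finger parallel gripper is mounted at the origin on a cart in front of the work surface, level with it; the furniture and walls round the work are solid. World frame = base frame: x ahead of the robot, y to its left, z up, the work surface at z = 0. Lengths are in m, angles in rad, forces in N, time in s.
With the tool pointing down it reaches from about 0.3 to 1 m from the base axis. Payload 5.1 kg.
Tool frame: the origin (TCP) lies on the centre line of the jaws, within the pads' length; the fingertips stand 11 mm ahead of it and the grasp point (between the pads) lies 8 mm behind it (bot.tcp_to_tips is the distance from the TCP to the fingertips, in m); z points along the fingers, y is the line along which they close (so a half turn about z gives the same grasp; the last joint's range is limited). The gripper opens to 95 mm and grips with 3 to 60 N. Pads are 20 mm wide; open, the fingers measure 119 mm over their backs; the gripper's body (75 mm by 180 mm) begins 59 mm behind the grasp point.
Start: joints at [1.163, 0.124, 1.65, -0, 1.367, -0.083], TCP at [0.207, 0.616, 0.226] pointing down, gripper open.
Joint ranges: [-2.61, 2.61], [-1.02, 2.33], [0.03, 2.71], [-1.35, 4.49], [0.32, 2.68], [-2.91, 2.91]. Speed limits (rad/s): [2.57, 2.57, 3.14, 3.14, 3.14, 3.14].

### API

Orientations are given as a unit quaternion [w, x, y, z].
In Python, from station import bot gives the robot as it stands.
- The arm moves only by the tool apply_moves, never from a script. Its argument "motion" is one flat list of numbers, 7 for each row, row after row: the shift along the tool's x, y, z normalised to -1 to 1, where 1 is 0.025 m, then the turn, a rotation vector about the tool's x, y, z normalised to -1 to 1, where 1 is 0.15 rad, then the opening, from -1 (shut) to 1 (fully open), so that 0 is half open. In form: [tx, ty, tz, wx, wy, wz, gripper, tx, ty, tz, wx, wy, wz, gripper, ...]. A call has 1 to 12 rows; each row shifts and turns the commanded pose from where the row before left it, along the tool's axes as they then stand; what a row does not reach is not made up. A row lasts 1/10 s, in which the tool goes at most 50 mm and 8.59 degrees, less where a joint would pass 70% of its speed; a pose out of reach is approached as far as the arm can. A call with a number of a shift or a turn outside -1 to 1 is refused whole. A call with a gripper value outside its range is refused whole. The fingers move at their own pace and stop on an object; the grip force is fixed at half the most. Time passes only in rows, so rows that do not move let the fingers close. It gives the time, the measured TCP pose, the force, the opening and the grip force at its end, in the units of the state.
- bot.read_state(): the state, without advancing time (a new reading comes with each control period).
- bot.get_image(name): name is "side" or "top"; returns a dict with "color" (420x560x3 uint8, blue, green, red), "fovy" (degrees; the focal length in pixels is half the picture's height over the tangent of half this angle, whatever the lens; pixels are square), "cx", "cy" (the principal point, pixels), "camera_from_world" (4x4, takes a point from world to camera coordinates). Camera axes: x right, y down, z forward; pixel columns grow to the right and rows downward; lengths in m; the calibration is good to about 2 mm. A picture is of the moment at which its call begins. There is no depth.
- bot.hand_in(): hands the job in; it is judged then, once.
The state is a dict: "t": time; "q": joint angles; "joint_vel": joint speeds; "joint_efforts": joint torques, N m; "tcp_pos": TCP position; "ee_rot": TCP orientation; "wrist_force": force on the tool from outside, world axes, zero at the start; "torque": the same for the moment, N m; "grip_width": finger opening in m; "grip_force": force on a finger pad.
Only numpy, scipy, OpenCV 4.12 (cv2) and the standard library are available. Lean on these libraries where they do the work, as an engineer would, in place of code of your own. Each camera call takes 0.05 s, during which the arm holds its last target. There are 200 camera calls.

## Working session

There is one attempt and no reset: what is moved stays moved. The work goes in short steps, Python scripts to look and compute and a tool call to move; the robot and the scene stay as the last step left them, time stands still between calls to the robot, and variables do not carry over. Pictures are saved under pics/ and viewed, at most 10 in all, crops included, and the job is handed in when it is done.

Besides the shell and the picture viewer there is one more tool, called after ">>>" in YAML: its name, and indented under it one key for each argument. apply_moves: Moves the arm, as the interface text tells. Its arguments: {"type":"object","properties":{"motion":{"type":"array","items":{"type":"number","minimum":-1,"maximum":1}}},"required":["motion"]}

```bash
mkdir -p pics; cat > h.py <<'E'
import numpy as np, cv2
from station import bot
def grab(n,fn=None):
    im=bot.get_image(n)
    if fn: cv2.imwrite('pics/'+fn,im['color'])
    return im
def f(im): return im['color'].shape[0]/2/np.tan(np.radians(im['fovy'])/2)
def ray(im,u,v):
    T=np.array(im['camera_from_world']);R=T[:3,:3]
    d=R.T@np.array([(u-im['cx'])/f(im),(v-im['cy'])/f(im),1]);return -R.T@T[:3,3],d
def plane(im,u,v,z):
    o,d=ray(im,u,v);return o+d*(z-o[2])/d[2]
def proj(im,p):
    c=np.array(im['camera_from_world'])@np.r_[p,1];return c[0]/c[2]*f(im)+im['cx'],c[1]/c[2]*f(im)+im['cy']
E
python3 - <<'E'
from h import *
for n in('top','side'):
    im=grab(n,n+'0.png');print(n,im['fovy'],im['cx'],im['cy'],ray(im,im['cx'],im['cy']))
print(bot.read_state())
E
```

```text
top 50.46122984899799 280.1870197948584 204.5297798585411 (array([0.49842359, 0.00203269, 0.90214707]), array([ 0.06016324, -0.01011124, -0.99813734]))
side 48.60810006275545 286.5788645319432 204.7918152712409 (array([ 0.01980383, -0.19271519,  0.75192868]), array([ 0.60903321,  0.21696805, -0.76289148]))
{'t': 0.1, 'q': array([ 1.16339589e+00,  1.24465339e-01,  1.65149721e+00, -2.01919876e-05,
        1.36752200e+00, -8.25689869e-02]), 'joint_vel': array([-0.00093329, -0.00011314, -0.00177241, -0.00099398, -0.00015763,
        0.00120627]), 'joint_efforts': array([ 5.58286374e-04, -4.18876576e+01, -3.61099184e+01,  7.77168316e-02,
        4.60669992e-02, -7.74517525e-05]), 'tcp_pos': array([0.20724174, 0.61549611, 0.22451727]), 'ee_rot': array([-2.19840148e-04,  1.61700518e-01,  9.86839423e-01, -9.20098809e-04]), 'wrist_force': array([-0.18051   , -0.49019814,  0.75443891]), 'torque': array([ 0.00339657, -0.03949567, -0.04005666]), 'grip_force': 0.0, 'grip_width': 0.09468379667316035}
```

View pics/top0.png

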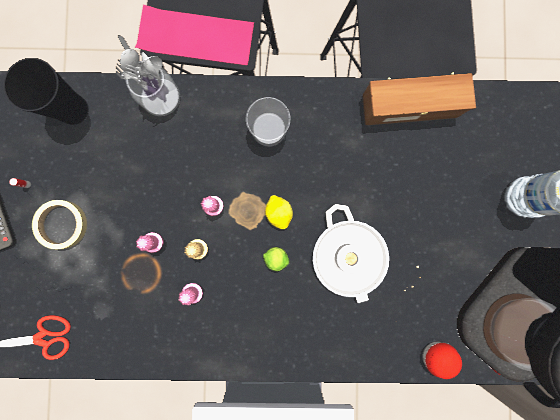

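View pics/side0.png

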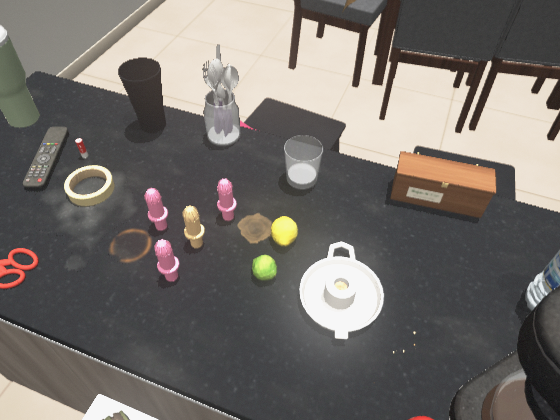

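The top view shows the wooden reamer at about (196,249) with three pink ones round it at (211,205), (149,242) and (190,294). The juicer boss is at (350,258), and the cork is visible in its hole. In the side view the reamer is at (194,227) and the boss at (341,290). Next I'll crop in closer.

```bash
python3 - <<'E'
from h import *
T=cv2.imread('pics/top0.png');S=cv2.imread('pics/side0.png')
c=lambda I,u,v,w:cv2.resize(I[v-w:v+w,u-w:u+w],(390,290 if 0 else 390),interpolation=cv2.INTER_CUBIC)
a=np.hstack([c(T,350,258,26),c(S,341,290,26)])
cv2.imwrite('pics/crop1.png',a)
a=np.hstack([c(T,196,249,26),c(S,194,227,26)])
cv2.imwrite('pics/crop2.png',a)
E
```

```text
(no output)
```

View pics/crop1.png

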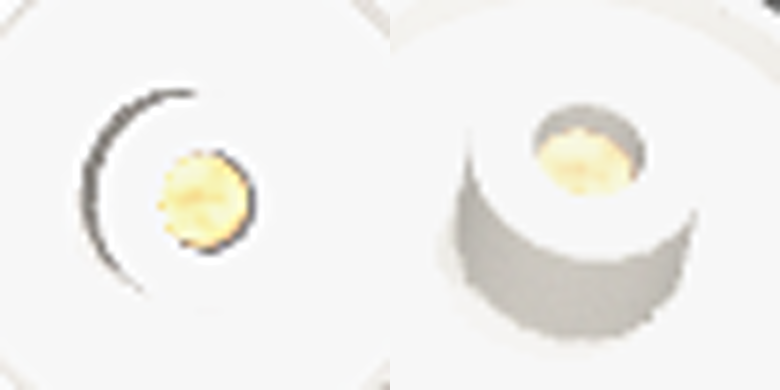

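View pics/crop2.png

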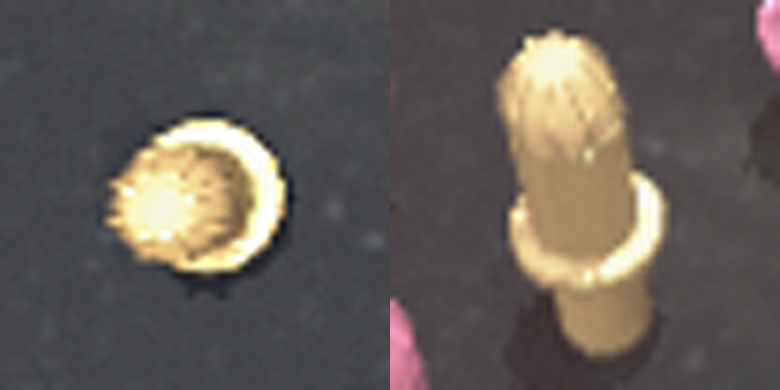

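The crops show the hole mouth centred at about (351.2,258.3) in the top view and (341,283.5) in the side view. The reamer collar is centred at about (197.2,248.6) in the top view.

```bash
python3 - <<'E'
from h import *
t=grab('top');s=grab('side')
print('hole',plane(t,351.2,258.3,.05),plane(s,341.0,283.5,.05))
for n,im in(('t',t),('s',s)):
    g=cv2.cvtColor(im['color'],cv2.COLOR_BGR2HSV)
    m=cv2.inRange(g,(140,60,60),(175,255,255))
    k,_,st,ce=cv2.connectedComponentsWithStats(m)
    for i in range(1,k):
        if 100<st[i,4]<1500:print(n,'pink',ce[i],plane(im,*ce[i],.06)[:2].round(3))
    m=cv2.inRange(g,(0,0,190),(180,40,255));m[:200]=0;m[330:]=0;m[:,:290]=0;m[:,400:]=0
    c=max(cv2.findContours(m,0,1)[0],key=cv2.contourArea);e=cv2.minEnclosingCircle(c)
    # dish: opening removes handle and lip
    mm=cv2.morphologyEx(cv2.drawContours(m*0,[c],-1,255,-1),2,np.ones((25,25),np.uint8))
    c=max(cv2.findContours(mm,0,1)[0],key=cv2.contourArea);e=cv2.fitEllipse(c);print(n,'dish',e,plane(im,*e[0],.026))
    m=cv2.inRange(g,(8,50,90),(30,255,255));k,_,st,ce=cv2.connectedComponentsWithStats(m)
    for i in range(1,k):
        if st[i,4]>150 and 150<ce[i][0]<330 and ce[i][1]<320:print(n,'wood/lemon',st[i],ce[i])
p=plane(t,197.2,248.6,.042);print('reamer',p)
for z in(0,.035,.042,.11):print(z,proj(s,[p[0],p[1],z]),proj(t,[p[0],p[1],z]))
print('tip',plane(t,170+160/7.5-.5,223+203/7.5-.5,.11),plane(s,168+160/7.5-.5,201+60/7.5-.5,.107))
print('collar side',plane(s,168+197.5/7.5-.5,201+225/7.5-.5,.042))
print('lemon',plane(t,279,212,.03),'lime',plane(t,276,259,.025))
E
```

```text
hole [ 0.44945775 -0.1435535   0.05      ] [ 0.44824171 -0.14469759  0.05      ]
t pink [210.80821918 206.41552511] [0.543 0.125]
t pink [149.12       243.29090909] [0.472 0.238]
t pink [189.6746988  294.83935743] [0.378 0.16 ]
t dish ((350.0513610839844, 256.6138610839844), (72.52247619628906, 81.29796600341797), 162.1591796875) [ 0.45132941 -0.14537754  0.026     ]
t wood/lemon [ 228  192   65   38 1705] [260.21055718 210.73079179]
t wood/lemon [184 239  21  21 257] [194.82879377 249.44747082]
s pink [225.59375    199.95036765] [0.539 0.12 ]
s pink [155.83305228 209.63406408] [0.467 0.233]
s pink [166.21212121 261.24720893] [0.372 0.154]
s dish ((341.0367431640625, 290.94122314453125), (77.47638702392578, 83.10526275634766), 143.9576416015625) [ 0.44836583 -0.14745575  0.026     ]
s wood/lemon [182 205  23  44 614] [192.66775244 226.75407166]
s wood/lemon [ 237  213   62   34 1440] [268.27083333 228.99513889]
reamer [0.46289602 0.15112504 0.042     ]
0 (np.float64(196.65073942188548), np.float64(242.4269546249638)) (np.float64(200.84739866536557), np.float64(247.79193689565346))
0.035 (np.float64(194.31690268722502), np.float64(231.75533704980344)) (np.float64(197.83253974043862), np.float64(248.45986395423816))
0.042 (np.float64(193.8332562122181), np.float64(229.54383264326265)) (np.float64(197.20000000000005), np.float64(248.6))
0.11 (np.float64(188.81271939823702), np.float64(206.58710730548324)) (np.float64(190.47086009689468), np.float64(250.09080760798622))
tip [0.46382751 0.1505124  0.11      ] [0.46101521 0.15053065 0.107     ]
collar side [0.46087449 0.1500379  0.042     ]
lemon [ 0.53629757 -0.00471558  0.03      ] lime [ 4.44361946e-01 -3.92994762e-04  2.50000000e-02]
```

>>> apply_moves:
  motion: [0,0,0,0,0,-0.722,0.1,0,0,0,0,0,-0.722,0.1,0,0,0,0,0,-0.721,0.1,-0.51,-0.93,0,0,0,0,0.1,-0.51,-0.93,0,0,0,0,0.1,-0.51,-0.93,0,0,0,0,0.1,-0.51,-0.93,0,0,0,0,0.1,-0.51,-0.93,0,0,0,0,0.1,-0.51,-0.93,0,0,0,0,0.1,-0.51,-0.93,0,0,0,0,0.1,-0.51,-0.93,0,0,0,0,0.1,-0.51,-0.93,0,0,0,0,0.1]

```text
t: 1.4
tcp_pos: [0.3225, 0.4057, 0.2255]
ee_rot: [-0.0, -0.0, 1.0, -0.0]
wrist_force: [0.6, -1.6, -0.1]
grip_width: 0.052
grip_force: 0.0
```

>>> apply_moves:
  motion: [-0.51,-0.93,0,0,0,0,0.1,-0.51,-0.93,0,0,0,0,0.1,-0.51,-0.93,0,0,0,0,0.1,-0.51,-0.93,0,0,0,0,0.1,-0.51,-0.93,0,0,0,0,0.1,-0.51,-0.93,0,0,0,0,0.1,-0.51,-0.93,0,0,0,0,0.1,-0.51,-0.93,0.3,0,0,0,0.1,-0.51,-0.93,0.4,0,0,0,0.1,-0.51,-0.93,0.3,0,0,0,0.1,0,0,0,0,0,0,0.1,0,0,0,0,0,0,0.1]

```text
t: 2.6
tcp_pos: [0.4495, 0.1741, 0.2005]
ee_rot: [-0.0, 0.001, 1.0, 0.0]
wrist_force: [0.2, 0.0, 0.3]
grip_width: 0.0523
grip_force: 0.0
```

>>> apply_moves:
  motion: [-0.25,-0.47,0,0,0,0,0.1,-0.25,-0.47,0.6,0,0,0,0.1,0,0,1,0,0,0,0.1,0,0,1,0,0,0,0.1,0,0,0,0,0,0,0.1,0,0,0,0,0,0,0.1]

```text
t: 3.2
tcp_pos: [0.4619, 0.1505, 0.1351]
ee_rot: [-0.001, -0.0, 1.0, -0.0]
wrist_force: [-0.2, 0.5, 0.7]
grip_width: 0.0521
grip_force: 0.0
```

```bash
python3 - <<'E'
from h import *
s=grab('side')['color'][110:290,100:340];t=grab('top')['color'][170:350,100:340]
print(bot.read_state()['tcp_pos'])
cv2.imwrite('pics/pre.png',np.hstack([cv2.resize(x,(399,300)) for x in(s,t)]))
E
```

```text
[0.46311962 0.15085744 0.13697381]
```

View pics/pre.png

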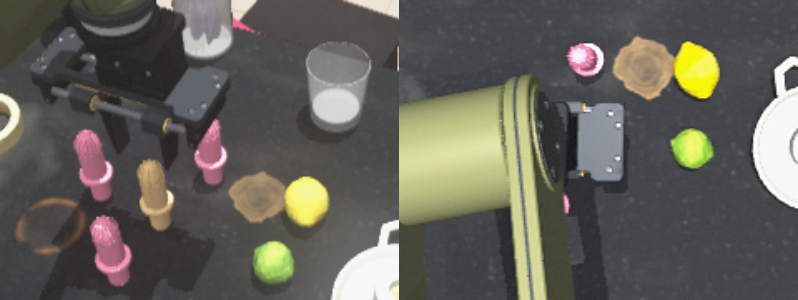

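The side view shows both fingers straddling the reamer tip, at crop (150,165). The pink ones are clear. Descending.

>>> apply_moves:
  motion: [0,0,0.6,0,0,0,0.1,0,0,0.6,0,0,0,0.1,0,0,0.6,0,0,0,0.1,0,0,0.6,0,0,0,0.1,0,0,0.6,0,0,0,0.1,0,0,0.1,0,0,0,0.1,0,0,0,0,0,0,0.1]

```text
t: 4.0
tcp_pos: [0.4612, 0.1506, 0.0568]
ee_rot: [-0.001, -0.0, 1.0, -0.0]
wrist_force: [0.2, -0.3, -0.7]
grip_width: 0.0523
grip_force: 0.0
```

```bash
python3 - <<'E'
from h import *
s=grab('side')
print(bot.read_state()['tcp_pos'],bot.read_state()['wrist_force'])
for y in(.1247,.1507,.1767):print(proj(s,[.462,y,.06]))
cv2.imwrite('pics/pre2.png',cv2.resize(s['color'][170:270,130:260],(780,600),interpolation=cv2.INTER_CUBIC))
E
```

```text
[0.46195004 0.15068383 0.05774555] [-0.07212655 -0.48113701  0.72559342]
(np.float64(204.95756944036606), np.float64(228.24909773145015))
(np.float64(192.53451529166628), np.float64(224.14962799232242))
(np.float64(180.2712198570678), np.float64(220.1028768525167))
```

View pics/pre2.png

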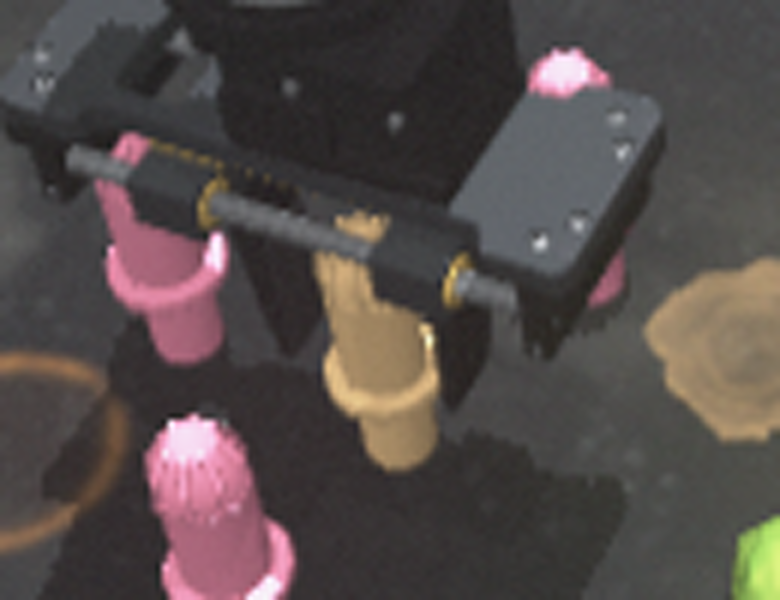

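The fingers straddle the neck evenly, with tips at crop (290,350) and (455,400). The collar is below them at (383,380). Closing.

>>> apply_moves:
  motion: [0,0,0,0,0,0,-0.2,0,0,0,0,0,0,-0.3,0,0,0,0,0,0,-0.36,0,0,0,0,0,0,-0.42,0,0,0,0,0,0,-1,0,0,0,0,0,0,-1,0,0,0,0,0,0,-1,0,0,0,0,0,0,-1]

```text
t: 4.85
tcp_pos: [0.4625, 0.1508, 0.0585]
ee_rot: [0.0, 0.0, 1.0, 0.0]
wrist_force: [-0.2, 1.0, 2.3]
grip_width: 0.0279
grip_force: 30.0
```

>>> apply_moves:
  motion: [0,0,-0.3,0,0,0,-1,0,0,-0.8,0,0,0,-1,0,0,-1,0,0,0,-1,0,0,-1,0,0,0,-1,0,0,-1,0,0,0,-1,0,0,-1,0,0,0,-1,0,0,-0.5,0,0,0,-1,0,0,0,0,0,0,-1,0,0,0,0,0,0,-1]

```text
t: 5.75
tcp_pos: [0.4616, 0.1506, 0.1971]
ee_rot: [-0.001, 0.0, 1.0, -0.0]
wrist_force: [0.5, 0.2, -0.7]
grip_width: 0.0275
grip_force: 30.0
```

>>> apply_moves:
  motion: [0.04,-0.4,0,0,0,0,-1,0.04,-0.9,0,0,0,0,-1,0.05,-1,0,0,0,0,-1,0.05,-1,0,0,0,0,-1,0.05,-1,0,0,0,0,-1,0.05,-1,0,0,0,0,-1,0.05,-1,0,0,0,0,-1,0.05,-1,0,0,0,0,-1,0.05,-1,0,0,0,0,-1,0.05,-1,0,0,0,0,-1,0.04,-1,0,0,0,0,-1,0,-0.9,0,0,0,0,-1]

```text
t: 6.95
tcp_pos: [0.4478, -0.1306, 0.1964]
ee_rot: [-0.001, 0.0, 1.0, 0.0]
wrist_force: [0.6, 0.3, -0.9]
grip_width: 0.0279
grip_force: 30.0
```

>>> apply_moves:
  motion: [0,-0.4,0.3,0,0,0,-1,0,-0.2,0.7,0,0,0,-1,0,0,0.7,0,0,0,-1,0,0,0.7,0,0,0,-1,0,0,0.4,0,0,0,-1,0,0,0,0,0,0,-1,0,0,0,0,0,0,-1]

```text
t: 7.65
tcp_pos: [0.449, -0.1441, 0.128]
ee_rot: [-0.0, -0.0, 1.0, 0.0]
wrist_force: [-0.5, -0.7, -0.4]
grip_width: 0.0274
grip_force: 30.0
```

```bash
python3 - <<'E'
from h import *
s=grab('side');st=bot.read_state();p=st['tcp_pos'];print(p,st['wrist_force'])
b=[p[0],p[1],p[2]-.0577]
for o in([0,0,0],[0,.012,0],[0,-.012,0],[0,0,.035],[0,.0195,.035],[0,-.0195,.035],[-.012,0,0]):
  u=proj(s,np.add(b,o));print(o,np.round(u,1),np.round((np.array(u)-[301,230])*7.5,0))
cv2.imwrite('pics/hov.png',cv2.resize(s['color'][230:310,301:381],(600,600),interpolation=cv2.INTER_CUBIC))
E
```

```text
[ 0.44955024 -0.14433671  0.12873826] [ 0.37131184  0.0191207  -1.76976526]
[0, 0, 0] [342.4 276.4] [310. 348.]
[0, 0.012, 0] [335.6 274.2] [260. 331.]
[0, -0.012, 0] [349.2 278.7] [361. 365.]
[0, 0, 0.035] [344.7 265.2] [328. 264.]
[0, 0.0195, 0.035] [333.4 261.5] [243. 236.]
[0, -0.0195, 0.035] [356.2 268.9] [414. 292.]
[-0.012, 0, 0] [340.3 282.1] [295. 391.]
```

View pics/hov.png

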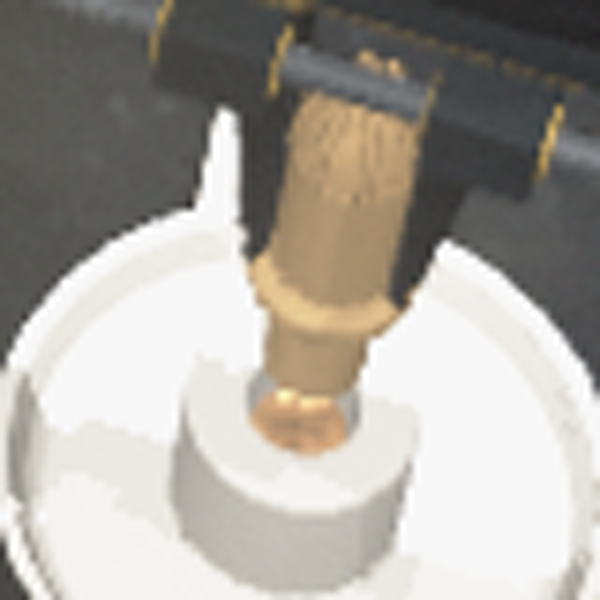

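The stem bottom, at crop (315,~355), lines up with the hole mouth, centred at (303,408), once it is lowered 21 mm. I'll go down gently.

>>> apply_moves:
  motion: [0,0,0.3,0,0,0,-1,0,0,0.3,0,0,0,-1,0,0,0.1,0,0,0,-1,0,0,0.04,0,0,0,-1,0,0,0.04,0,0,0,-1,0,0,0,0,0,0,-1]

```text
t: 8.3
tcp_pos: [0.4492, -0.1443, 0.1086]
ee_rot: [-0.0, 0.0, 1.0, -0.0]
wrist_force: [0.2, 0.8, -1.7]
grip_width: 0.0275
grip_force: 30.0
```

>>> apply_moves:
  motion: [0,0,0.03,0,0,0,-1,0,0,0.03,0,0,0,-1,0,0,0.03,0,0,0,-1,0,0,0,0,0,0,-1]

```text
t: 8.7
tcp_pos: [0.4491, -0.1442, 0.1063]
ee_rot: [-0.0, 0.0, 1.0, 0.0]
wrist_force: [0.2, 0.1, -0.5]
grip_width: 0.0278
grip_force: 30.0
```

>>> apply_moves:
  motion: [0,0,0.03,0,0,0,-1,0,0,0.03,0,0,0,-1,0,0,0,0,0,0,-1]

```text
t: 9.0
tcp_pos: [0.4491, -0.1442, 0.1048]
ee_rot: [-0.0, 0.0, 1.0, 0.0]
wrist_force: [1.0, -0.0, -0.7]
grip_width: 0.0279
grip_force: 30.0
```

>>> apply_moves:
  motion: [0,0,0.03,0,0,0,-1,0,0,0.03,0,0,0,-1,0,0,0,0,0,0,-1]

```text
t: 9.3
tcp_pos: [0.4491, -0.1442, 0.1033]
ee_rot: [-0.0, 0.0, 1.0, 0.0]
wrist_force: [-0.7, -0.1, -0.0]
grip_width: 0.0273
grip_force: 30.0
```

The stem went straight into the hole, now about 4 mm below the mouth with no force. Continuing gently.

>>> apply_moves:
  motion: [0,0,0.05,0,0,0,-1,0,0,0.05,0,0,0,-1,0,0,0.05,0,0,0,-1,0,0,0.05,0,0,0,-1,0,0,0,0,0,0,-1]

```text
t: 9.8
tcp_pos: [0.449, -0.1442, 0.0981]
ee_rot: [-0.0, 0.0, 1.0, 0.0]
wrist_force: [0.1, -0.3, -0.8]
grip_width: 0.0275
grip_force: 30.0
```

>>> apply_moves:
  motion: [0,0,0.05,0,0,0,-1,0,0,0.05,0,0,0,-1,0,0,0.05,0,0,0,-1,0,0,0.05,0,0,0,-1,0,0,0,0,0,0,-1]

```text
t: 10.3
tcp_pos: [0.4494, -0.1444, 0.0938]
ee_rot: [0.0, 0.0, 1.0, -0.0]
wrist_force: [-1.0, -0.1, 5.0]
grip_width: 0.0279
grip_force: 30.0
```

>>> apply_moves:
  motion: [0,0,0.06,0,0,0,-1,0,0,0.06,0,0,0,-1,0,0,0.06,0,0,0,-1,0,0,0.06,0,0,0,-1,0,0,0.06,0,0,0,-1,0,0,0,0,0,0,-1]

```text
t: 10.9
tcp_pos: [0.4493, -0.1443, 0.0857]
ee_rot: [0.0, 0.0, 1.0, -0.0]
wrist_force: [0.6, 0.2, 2.8]
grip_width: 0.0274
grip_force: 30.0
```

>>> apply_moves:
  motion: [0,0,0.06,0,0,0,-1,0,0,0.06,0,0,0,-1,0,0,0.06,0,0,0,-1,0,0,0.06,0,0,0,-1,0,0,0.06,0,0,0,-1,0,0,0,0,0,0,-1]

```text
t: 11.5
tcp_pos: [0.4492, -0.1443, 0.0781]
ee_rot: [0.0, 0.0, 1.0, -0.0]
wrist_force: [0.4, -0.0, 3.0]
grip_width: 0.0277
grip_force: 30.0
```

>>> apply_moves:
  motion: [0,0,0.04,0,0,0,-1,0,0,0.04,0,0,0,-1,0,0,0.04,0,0,0,-1,0,0,0,0,0,0,-1]

```text
t: 11.9
tcp_pos: [0.4492, -0.1443, 0.0753]
ee_rot: [0.0, 0.0, 1.0, -0.0]
wrist_force: [0.8, 0.1, 3.6]
grip_width: 0.0274
grip_force: 30.0
```

>>> apply_moves:
  motion: [0,0,0.02,0,0,0,-1,0,0,0.02,0,0,0,-1,0,0,0,0,0,0,-1]

```text
t: 12.2
tcp_pos: [0.4492, -0.1443, 0.0744]
ee_rot: [0.0, 0.0, 1.0, -0.0]
wrist_force: [0.3, -0.2, 4.5]
grip_width: 0.0273
grip_force: 30.0
```

>>> apply_moves:
  motion: [0,0,0.02,0,0,0,-1,0,0,0.02,0,0,0,-1,0,0,0,0,0,0,-1]

```text
t: 12.5
tcp_pos: [0.4492, -0.1443, 0.0734]
ee_rot: [0.0, 0.0, 1.0, -0.0]
wrist_force: [0.2, -0.3, 4.6]
grip_width: 0.0279
grip_force: 30.0
```

>>> apply_moves:
  motion: [0,0,0.02,0,0,0,-1,0,0,0,0,0,0,-1]

```text
t: 12.7
tcp_pos: [0.4493, -0.1443, 0.0733]
ee_rot: [0.0, 0.0, 1.0, -0.0]
wrist_force: [-0.2, 0.0, 7.6]
grip_width: 0.0273
grip_force: 30.0
```

>>> apply_moves:
  motion: [0,0,0.02,0,0,0,-1,0,0,0,0,0,0,-1]

```text
t: 12.9
tcp_pos: [0.4494, -0.1443, 0.0733]
ee_rot: [-0.0, 0.0, 1.0, -0.0]
wrist_force: [-0.8, 0.8, 10.2]
grip_width: 0.0275
grip_force: 30.0
```

>>> apply_moves:
  motion: [0,0,0.02,0,0,0,-1,0,0,0,0,0,0,-1]

```text
t: 13.1
tcp_pos: [0.4494, -0.1444, 0.0733]
ee_rot: [-0.0, -0.0, 1.0, 0.0]
wrist_force: [-3.5, 1.3, 12.1]
grip_width: 0.028
grip_force: 30.0
```

>>> apply_moves:
  motion: [0,0,0.03,0,0,0,-1,0,0,0.03,0,0,0,-1,0,0,0,0,0,0,-1]

```text
t: 13.4
tcp_pos: [0.4497, -0.1444, 0.0732]
ee_rot: [-0.0, -0.0, 1.0, 0.0]
wrist_force: [-5.5, 4.3, 20.9]
grip_width: 0.0277
grip_force: 30.0
```

```bash
python3 - <<'E'
from h import *
s=grab('side');st=bot.read_state();print(st['tcp_pos'],st['wrist_force'],st['torque'])
cv2.imwrite('pics/home.png',cv2.resize(s['color'][230:310,301:381],(600,600),interpolation=cv2.INTER_CUBIC))
E
```

```text
[ 0.4496818  -0.14442044  0.07322004] [-6.09139972  2.06952774 20.82822127] [ 0.53756384  1.36270969 -0.02830535]
```

View pics/home.png

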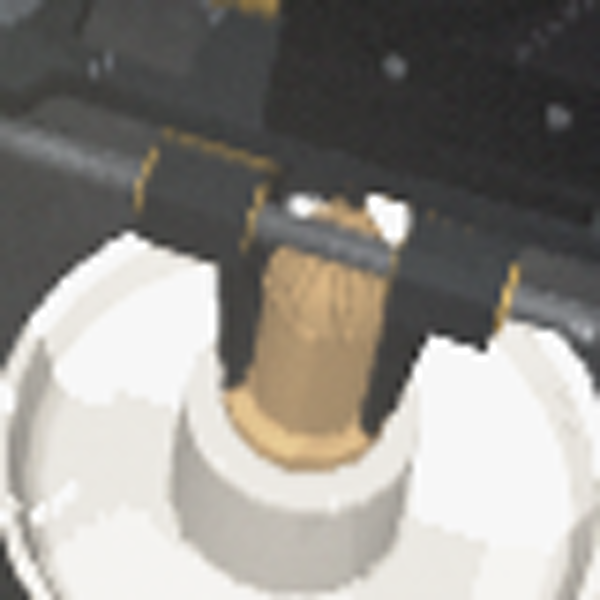

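The collar sits flush on the boss, at crop (300,440), with about 21 N of pressing force. I'll ease off, open and withdraw upwards.

>>> apply_moves:
  motion: [0,0,-0.06,0,0,0,-1,0,0,-0.03,0,0,0,-1,0,0,0,0,0,0,-1]

```text
t: 13.75
tcp_pos: [0.4493, -0.1443, 0.0733]
ee_rot: [0.0, -0.0, 1.0, -0.0]
wrist_force: [-0.5, -0.0, 8.2]
grip_width: 0.0279
grip_force: 30.0
```

>>> apply_moves:
  motion: [0,0,0,0,0,0,-0.3,0,0,0,0,0,0,-0.1,0,0,0,0,0,0,0.1,0,0,0,0,0,0,0.1,0,0,0,0,0,0,0.1]

```text
t: 14.25
tcp_pos: [0.4488, -0.1441, 0.0722]
ee_rot: [-0.0, 0.0, 1.0, 0.0]
wrist_force: [0.2, -0.0, 0.3]
grip_width: 0.0517
grip_force: 0.0
```

>>> apply_moves:
  motion: [0,0,-0.3,0,0,0,0.1,0,0,-0.6,0,0,0,0.1,0,0,-0.8,0,0,0,0.1,0,0,-1,0,0,0,0.1,0,0,-1,0,0,0,0.1,0,0,-1,0,0,0,0.1,0,0.8,-0.5,0,0,0,0.1,0,1,0,0,0,0,0.1,0,1,0,0,0,0,0.1,0,1,0,0,0,0,0.1,0,1,0,0,0,0,0.1,0,0,0,0,0,0,0.1]

```text
t: 15.45
tcp_pos: [0.4491, -0.0224, 0.2033]
ee_rot: [0.0, -0.002, 1.0, 0.0]
wrist_force: [1.2, -0.3, 0.6]
grip_width: 0.0519
grip_force: 0.0
```

```bash
python3 - <<'E'
from h import *
s=grab('side')['color'];t=grab('top')['color'];print(bot.read_state()['tcp_pos'],bot.read_state()['wrist_force'])
cv2.imwrite('pics/end.png',np.hstack([cv2.resize(x,(400,400),interpolation=cv2.INTER_CUBIC) for x in(s[170:340,230:400],t[180:320,250:390])]))
E
```

```text
[ 0.4492645  -0.02418916  0.20314422] [-0.24711068  0.25983852 -0.01764397]
```

View pics/end.png

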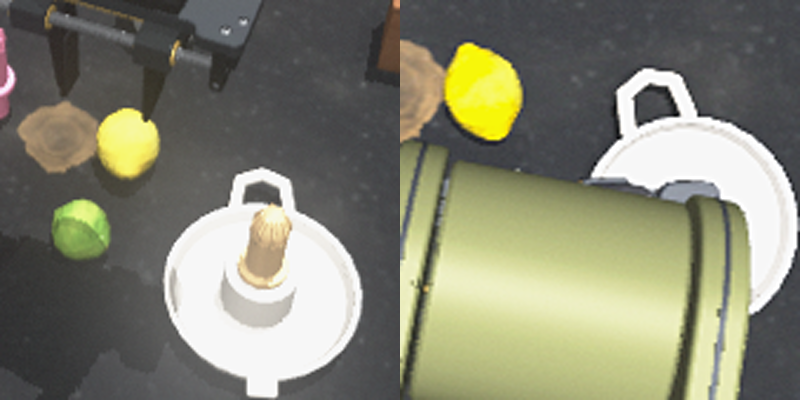

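The reamer stands upright with its collar flush on the boss at crop (262,270). The lemon and lime are in place and the gripper is clear, so I'm handing in.

```bash
python3 -c "
from station import bot
print(bot.hand_in())"
```

```text
the job is handed in; nothing more can be done
None
```

The wooden reamer is seated upright with its collar flush on the boss, released, and handed in at about 15.5 s. The highest wrist-force reading was about 22 N, and the lemon, lime and glass were never touched; the stem dropped straight into the hole, so no sliding search was needed.

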